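# Put the mixed ware of a carbon run back into its holders

### The job

The ware from the last carbon run stands mixed with other small things on the glass plate at the right: put each piece back in the holder for its kind. The two loose ceramic boats go into the two empty slots of the metal boat carrier, lying flat, one in each; the loose capped vial goes upright into the empty narrow hole of the grey sample rack, the glass weighing bottle upright into that rack's wide hole, and the porcelain crucible upright into the round recess of the clay block, standing level. Let go of everything, and leave the boat and the vial that are already in their holders in place.

Things in the scene. Friction and masses are not known exactly. Their poses are not given: they have to be found in the camera images.
- boat_a: Loose: white unglazed ceramic combustion boat, a long narrow open dish with rounded ends, 82 mm long (its x axis), 21 mm wide (y) and 12 mm high; stands on the glass plate (top at z = 4 mm); origin at the centre of its underside. Take it across its width near the middle, by the upper 7 mm. The two loose boats are interchangeable.
- boat_b: Loose: white unglazed ceramic combustion boat, a long narrow open dish with rounded ends, 82 mm long (its x axis), 21 mm wide (y) and 12 mm high; stands on the glass plate (top at z = 4 mm); origin at the centre of its underside. Take it across its width near the middle, by the upper 7 mm. The two loose boats are interchangeable.
- vial: Loose: small capped sample vial, upright on the glass plate; 21 mm in diameter, 50 mm high (black screw cap of 19 mm diameter on the top 11 mm); origin at the centre of its underside, z up.
- weighing_bottle: Loose: squat clear-glass weighing bottle with a white ground lid, upright; 36 mm in diameter up to 39 mm height, above it a knob 12 mm in diameter, 48 mm high in all. The lid does not come off. Origin at the centre of its underside, z up. It can be taken by the body and lid's edge (36 mm) from above.
- crucible: Loose: small open white porcelain crucible, upright; a tapered cup, 43 mm in diameter at the rim, 26 mm at the foot, 32 mm high; origin at the centre of its underside, z up. Take it across the outside of the rim, by the upper 10 mm.
- boat_carrier: Fixed: flat metal plate, 114 mm (x) by 146 mm (y), top at 10 mm height, on the bench; origin on the bench at its centre. Three slots, 98 mm along x and 36 mm along y, 4 mm deep (slot floor at z = 6 mm), with a dark lining, centred at y = -50, 0 and +50 mm. The slot at y = -50 mm already holds a boat; the other two are empty. A boat's long axis lies along the slot.
- sample_rack: Fixed: grey plastic block, 116 mm (x) by 106 mm (y), 22 mm high, on the bench; origin on the bench at its centre. Three round holes, 16 mm deep (floor at z = 6 mm): two narrow ones of 34 mm diameter at (x, y) = (-34, -27) mm (already holds a vial) and (-34, +27) mm (empty, for the loose vial), and a wide one of 50 mm diameter at (+24, 0) mm (empty, for the weighing bottle).
- crucible_block: Fixed: pale square block of fired clay, 88 x 88 mm, 20 mm high, on the bench; origin on the bench at its centre. In the middle of its top is a round flat-bottomed recess of 44 mm diameter, 9 mm deep (floor at z = 11 mm), in which the crucible stands on its foot.
- placed_boat: Loose, already in place: a boat of the same kind and size as the two loose ones, lying in the carrier's slot at y = -50 mm. To be left there.
- placed_vial: Loose, already in place: a vial of the same size (21 mm diameter, 50 mm high, white cap), standing in the rack's narrow hole at y = -27 mm. To be left there.

How it is judged:
By the outcome, as a careful person would: the job done as asked, in the order asked, and still so for the second after the job is handed in, with the robot touching nothing.
It also fails if it takes over 112 s, if anything falls off the work surface, if the arm or the gripper's body presses on something with over 40 N, if the wrist force passes 120 N, or if a joint passes its speed limit or range.

### The arm

A 6-joint arm with a two-finger parallel gripper is mounted at the origin on a cart in front of the work surface, level with it; the furniture and walls round the work are solid. World frame = base frame: x ahead of the robot, y to its left, z up, the work surface at z = 0. Lengths are in mm, angles in rad, forces in N, time in s.
With the tool pointing down it reaches from about 275 to 750 mm from the base axis. Payload 10.2 kg.
Tool frame: the origin (TCP) lies between the finger pads; the fingertips stand 19 mm ahead of it and the grasp point (between the pads) is the TCP; z points along the fingers, y is the line along which they close (so a half turn about z gives the same grasp; the last joint's range is limited). The gripper opens to 85 mm and grips with 20 to 120 N. Pads are 22 mm wide; open, the fingers measure 114 mm over their backs; the gripper's body (76 mm by 85 mm) begins 54 mm behind the grasp point. The pads swing forward as they close: fully open they stand 13 mm farther back than shut.
Start: joints at [-1.389, 0.313, 1.498, -0, 1.331, -0.223], TCP at [206.751, -482.582, 250.294] pointing down, gripper open.
Joint ranges: [-2.94, 2.94], [-0.97, 2.17], [0.19, 2.56], [-1.23, 4.37], [0.02, 3.11], [-2.88, 2.88]. Speed limits (rad/s): [2.39, 2.39, 3.01, 3.14, 3.14, 3.14].

### API

Orientations are given as a unit quaternion [w, x, y, z].
In Python, from rig import sense, capture, finish_job gives the robot as it stands. The module is installed in compiled form; this text tells all that it offers.
- The arm moves only by the tool move_arm, never from a script. Its argument "moves" is a list of rows, each an object with "turn": the turn, a rotation vector about the tool's x, y, z in rad, a list of three; "translation": the shift along the tool's x, y, z in mm, a list of three; "hand": the opening, from 0 (shut) to 1 (fully open). In form: [{"turn": [wx, wy, wz], "translation": [x, y, z], "hand": hand}, ...]. A call has 1 to 10 rows; each row shifts and turns the commanded pose from where the row before left it, along the tool's axes as they then stand; what a row does not reach is not made up. A row lasts 1/12 s, in which the tool goes at most 41.7 mm and 7.16 degrees, less where a joint would pass 70% of its speed; a pose out of reach is approached as far as the arm can. A call with a gripper value outside its range is refused whole. The fingers move at their own pace and stop on an object; "grip_force" is the grip in N (left out, the last holds). Time passes only in rows, so rows that do not move let the fingers close. It gives the time, the measured TCP pose, the force, the opening and the grip force at its end, in the units of the state.
- sense(): the state, without advancing time (a new reading comes with each control period).
- capture(name): name is "side" or "top"; returns a dict with "image" (384x512x3 uint8, blue, green, red), "z_map" (384x512 float32, mm along the optical axis (not along the pixel's ray), 0 where there is no reading), "vertical_fov" (degrees; the focal length in pixels is half the picture's height over the tangent of half this angle, whatever the lens; pixels are square), "cx", "cy" (the principal point, pixels), "R" (3x3) and "t" (3): a world point X has camera coordinates R X + t. Camera axes: x right, y down, z forward; pixel columns grow to the right and rows downward; lengths in mm; the calibration is good to about 2 mm. A picture is of the moment at which its call begins.
- finish_job(): hands the job in; it is judged then, once.
The state is a dict: "time_s": time; "joints": joint angles; "dq": joint speeds; "tau": joint torques, N m; "eef_pos": TCP position; "ee_rot": TCP orientation; "force": force on the tool from outside, world axes, zero at the start; "wrist_torque": the same for the moment, N m; "grip_width": opening from 0.0 (shut) to 1.0 (fully open); "grip_force": force on a finger pad.
Only numpy, scipy, OpenCV 4.12 (cv2) and the standard library are available. Lean on these libraries where they do the work, as an engineer would, in place of code of your own. Each camera call takes 0.05 s, during which the arm holds its last target. There are 200 camera calls.

## Working session

There is one attempt and no reset: what is moved stays moved. The work goes in short steps, Python scripts to look and compute and a tool call to move; the robot and the scene stay as the last step left them, time stands still between calls to the robot, and variables do not carry over. Pictures are saved under pics/ and viewed, at most 14 in all, crops included, and the job is handed in when it is done.

Besides the shell and the picture viewer there is one more tool, called after "Call:" in YAML: its name, and indented under it one key for each argument. move_arm: Moves the arm, as the interface text tells. Its arguments: {"type":"object","properties":{"moves":{"type":"array","items":{"type":"object","properties":{"turn":{"type":"array","items":{"type":"number"}},"translation":{"type":"array","items":{"type":"number"}},"hand":{"type":"number"}}}},"grip_force":{"type":"number"}},"required":["moves"]}

```bash
mkdir -p pics; python3 - <<'E'
from rig import sense,capture
import cv2,numpy as np
s=sense();print({k:np.round(s[k],3).tolist() for k in('time_s','eef_pos','ee_rot','force','grip_width')})
for n in('side','top'):
    c=capture(n);cv2.imwrite(f'pics/{n}0.png',cv2.resize(c['image'],None,fx=1.5,fy=1.5,interpolation=cv2.INTER_CUBIC))
    np.savez(f'{n}0.npz',**c)
    print(n,c['vertical_fov'],c['cx'],c['cy'],np.round(c['R'],4).tolist(),np.round(c['t'],1).tolist(),(c['z_map']==0).mean())
E
```

```text
{'time_s': 0.0, 'eef_pos': [206.689, -482.335, 249.733], 'ee_rot': [-0.001, 0.98, 0.201, 0.0], 'force': [-1.007, 0.225, 0.984], 'grip_width': 0.995}
side 44.428878900582134 264.76044581722016 192.5148649482475 [[0.9959, -0.0885, 0.0181], [-0.0305, -0.5175, -0.8551], [0.0851, 0.8511, -0.5181]] [-530.9, 56.8, 1439.1] 0.004084269205729167
top 52.564350990104586 258.78854582821657 191.49330403741936 [[-0.0251, -0.9996, -0.0096], [-0.9812, 0.0264, -0.1914], [0.1916, 0.0047, -0.9815]] [-10.8, 556.1, 988.8] 0.0038655598958333335
```

View pics/top0.png

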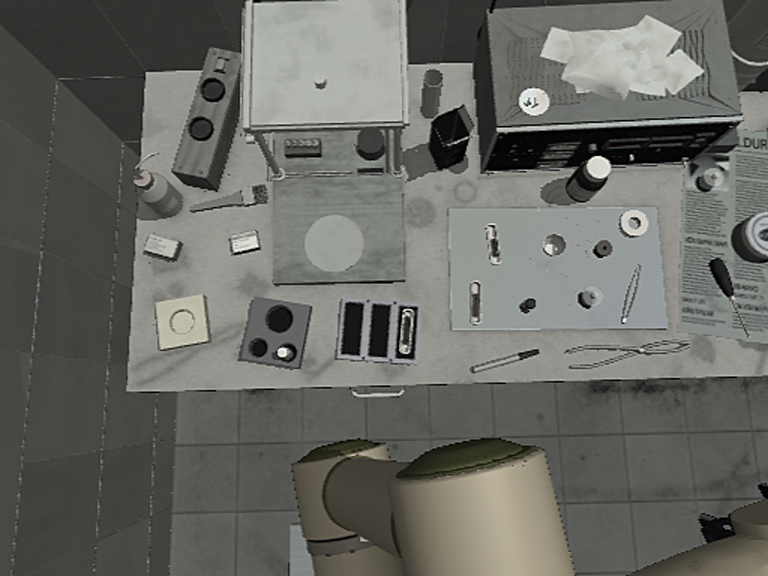

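View pics/side0.png

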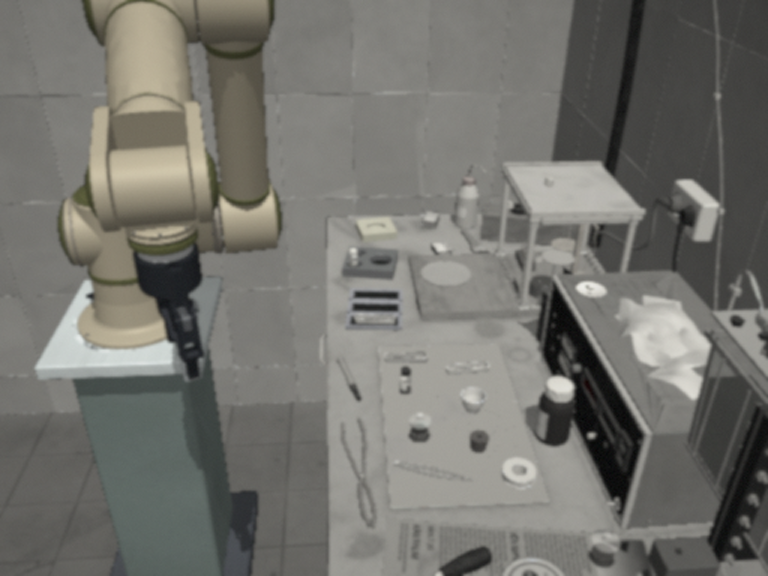

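Top view (1.5×): boats at about (492,243) and (475,302), crucible (553,244), vial (527,305), weighing bottle (590,298). A dark decoy sits at (602,248) and a ring at (634,222). The carrier is at (378,331) with its left two slots empty, the rack at (275,333) with its empty narrow hole at (259,347), and the clay block at (182,321). The side view agrees. Next, enlarged crops.

```bash
python3 - <<'E'
import cv2,numpy as np
def crop(n,u0,v0,w,h,f,out):
    im=np.load(n+'0.npz')['image'][v0:v0+h,u0:u0+w]
    im=cv2.resize(im,None,fx=f,fy=f,interpolation=cv2.INTER_CUBIC)
    for i in range(0,w,10):
        cv2.line(im,(i*f,0),(i*f,6 if i%50 else 14),(0,255,255),1)
        if i%20==0: cv2.putText(im,str(u0+i),(i*f,24),0,.35,(0,255,255),1)
    for i in range(0,h,10):
        cv2.line(im,(0,i*f),(6,i*f),(0,255,255),1)
        if i%20==0: cv2.putText(im,str(v0+i),(8,i*f+4),0,.35,(0,255,255),1)
    cv2.imwrite('pics/'+out,im)
crop('top',296,135,150,88,5,'tplate.png')
crop('top',95,185,190,70,4,'thold.png')
crop('side',220,140,150,200,3,'splate.png')
E
```

```text
(no output)
```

View pics/tplate.png

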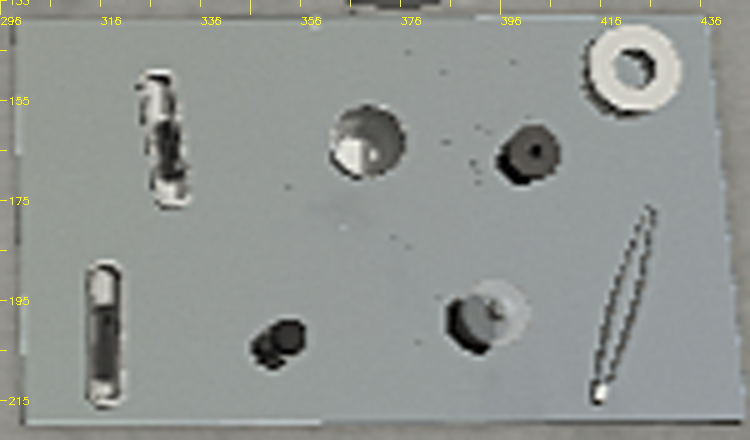

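View pics/thold.png

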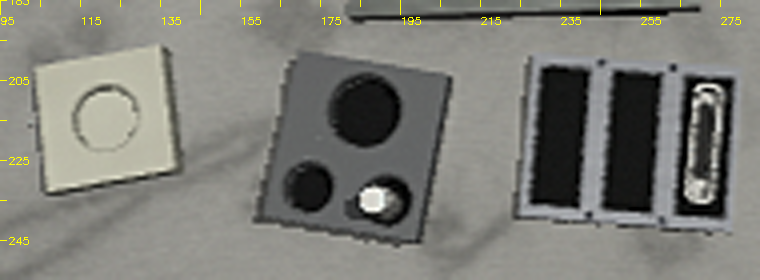

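View pics/splate.png

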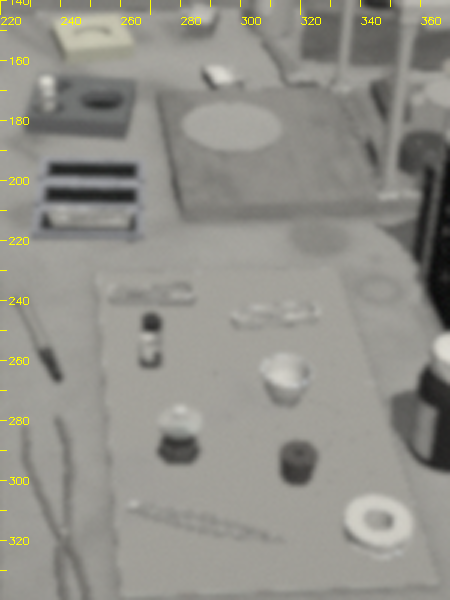

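The crops show the five pieces, the empty holes and slots, and the decoys (dark stub, ring, tweezers). Now I'll triangulate, with depth as a check.

```bash
cat > h.py <<'E'
import numpy as np
class Cam:
    def __init__(s,c):
        s.R=c['R'];s.t=c['t'];s.f=192/np.tan(np.radians(float(c['vertical_fov']))/2);s.c=np.array([c['cx'],c['cy']],float);s.z=c['z_map']
    def ray(s,p):
        d=s.R.T@np.r_[(np.array(p)-s.c)/s.f,1.];return -s.R.T@s.t,d
    def atz(s,p,z):
        o,d=s.ray(p);return o+d*(z-o[2])/d[2]
    def depth(s,p):
        o,d=s.ray(p);u,v=np.round(p).astype(int);return o+d*np.median(s.z[v-1:v+2,u-1:u+2])
    def proj(s,X):
        q=s.R@X+s.t;return q[:2]/q[2]*s.f+s.c
def tri(c1,p1,c2,p2):
    o1,d1=c1.ray(p1);o2,d2=c2.ray(p2);d1/=np.linalg.norm(d1);d2/=np.linalg.norm(d2)
    a=np.linalg.lstsq(np.c_[d1,-d2],o2-o1,rcond=None)[0]
    A=o1+a[0]*d1;B=o2+a[1]*d2;return (A+B)/2,np.linalg.norm(A-B)
def pix(x,y,f,u0,v0): return np.array([(x+.5)/f-.5+u0,(y+.5)/f-.5+v0])
E
cat > m.py <<'E'
from h import *
T=Cam(np.load('top0.npz'));S=Cam(np.load('side0.npz'))
P=lambda x,y:pix(x,y,5,296,135);H=lambda x,y:pix(x,y,4,95,185);Q=lambda x,y:pix(x,y,3,220,140)
r=lambda a:np.round(a,1).tolist()
for n,p,q,z in[('boatA',P(165,139),Q(276,315),16),('boatB',P(104,334),Q(152,293),16),('vial cap',P(289,337),Q(151,317),54),('cruc rim',P(367,142),Q(285,370),36),('bottle lid',P(497,313),Q(180,417),43),('decoy',P(533,152),Q(299,450),30),
 ('wide',H(365,109),Q(101,100),22),('recess',H(106,118),Q(97,36),20),('slot+50',H(560,137),Q(93,170),6),('slot0',H(633,142),Q(91,195),6),('placed boat',H(705,144),Q(90,215),18),('narrow',H(308,186),None,22)]:
    print(n,'atz',z,r(T.atz(p,z)),'depth',r(T.depth(p)), 'tri' if q is not None else '', *( (lambda a:(r(a[0]),round(a[1],1)))(tri(T,p,S,q)) if q is not None else ()))
for n,C,z in[('carrier',[(530,55),(737,72),(727,231),(516,217)],10),('rack',[(298,50),(451,76),(418,242),(256,220)],22),('block',[(35,68),(166,44),(182,172),(47,193)],20)]:
    W=np.array([T.atz(H(*c),z) for c in C]);print(n,r(W.mean(0)),'edges',r([np.linalg.norm(W[i]-W[i-1]) for i in range(4)]),'yaw(deg)',[round(float(np.degrees(np.arctan2(*(a-b)[1::-1]))),1) for a,b in((W[0],W[3]),(W[1],W[2]))],'edge01',r(np.degrees(np.arctan2(*(W[0]-W[1])[1::-1]))))
for n,a,b in[('A',(157,72),(173,206)),('B',(104,261),(105,408)),('placed',None,None)][:2]:
    a,b=T.atz(P(*a),16),T.atz(P(*b),16);print(n,r(a),r(b),'len',np.linalg.norm(a-b),'yaw',np.degrees(np.arctan2(*(a-b)[1::-1])))
# depth point cloud: objects above the plate
v,u=np.mgrid[0:384,0:512]
d=np.stack([(u-T.c[0])/T.f,(v-T.c[1])/T.f,np.ones(u.shape)],-1)*T.z[...,None]
W=(d-T.t)@T.R
np.save('W.npy',W)
for n,p,rad in[('A',P(165,139),16),('B',P(104,334),16),('vial',P(289,337),6),('cruc',P(367,142),9),('bottle',P(490,318),9)]:
    u0,v0=np.round(p).astype(int);w=W[v0-rad:v0+rad+1,u0-rad:u0+rad+1].reshape(-1,3)
    zb=np.median(w[:,2]);k=w[w[:,2]>zb+5] if n in'AB' else w[w[:,2]>15]
    print(n,'bg',round(zb,1),'n',len(k),'zpct',r(np.percentile(k[:,2],[50,90,100])) if len(k) else '', 'mid',r((k.min(0)+k.max(0))/2),'ext',r(np.ptp(k,axis=0)))
E
python3 m.py
```

```text
boatA atz 16 [641.1, -223.7, 16.0] depth [642.7, -224.7, 10.0] tri [642.6, -224.5, 11.2] 0.4
boatB atz 16 [530.8, -183.4, 16.0] depth [532.1, -184.5, 8.2] tri [531.9, -184.1, 11.5] 0.7
vial cap atz 54 [520.3, -276.1, 54.0] depth [520.1, -275.8, 55.2] tri [520.7, -276.0, 54.5] 1.0
cruc rim atz 36 [630.9, -331.1, 36.0] depth [637.8, -338.6, 10.2] tri [630.6, -331.2, 35.6] 1.0
bottle lid atz 43 [532.2, -391.4, 43.0] depth [531.2, -389.3, 48.8] tri [532.9, -391.6, 42.4] 1.2
decoy atz 30 [624.3, -424.1, 30.0] depth [624.5, -424.5, 29.0] tri [624.5, -423.8, 31.0] 0.9
wide atz 22 [510.3, 176.2, 22.0] depth [512.4, 179.0, 7.5] tri [509.7, 176.5, 20.4] 1.7
recess atz 20 [509.0, 354.7, 20.0] depth [510.4, 358.1, 10.7] tri [513.2, 357.8, 12.1] 6.0
slot+50 atz 6 [489.5, 43.9, 6.0] depth [489.3, 43.8, 7.6] tri [490.3, 43.8, 8.0] 2.1
slot0 atz 6 [484.7, -6.6, 6.0] depth [484.5, -6.6, 7.5] tri [485.2, -6.6, 8.6] 1.7
placed boat atz 18 [480.6, -56.0, 18.0] depth [481.5, -56.2, 9.6] tri [481.3, -56.1, 16.5] 1.2
narrow atz 22 [458.5, 214.4, 22.0] depth [459.9, 217.7, 7.8] 
carrier [483.6, -2.8, 10.0] 
[... 222 characters left out ...]
] yaw(deg) [8.3, 9.0] edge01 99.1
A [680.5, -221.5, 16.0] [602.3, -225.8, 16.0] len 78.3109709342809 yaw 3.1929006708080654
B [571.9, -185.6, 16.0] [489.7, -181.8, 16.0] len 82.34604927313363 yaw -2.6770469186901495
A bg 5.6 n 98 zpct [16.0, 19.7, 1076.8] mid [520.4, -132.5, 543.8] ext [329.1, 204.8, 1066.0]
B bg 5.6 n 111 zpct [15.7, 18.1, 1076.8] mid [466.8, -124.4, 543.7] ext [221.8, 188.7, 1066.2]
vial bg 7.5 n 56 zpct [53.8, 56.6, 1076.8] mid [443.9, -156.9, 546.1] ext [176.0, 253.8, 1061.5]
cruc bg 8.0 n 125 zpct [28.1, 38.0, 1076.8] mid [503.8, -190.7, 546.0] ext [295.8, 321.4, 1061.6]
bottle bg 13.0 n 174 zpct [41.4, 45.1, 1076.8] mid [452.9, -219.9, 545.9] ext [194.1, 379.7, 1061.8]
```

```bash
cat >> h.py <<'E'
def delta(x,y,z,yaw):
    """tool-frame shift and z-turn needed after first turning to yaw (deg, of tool x)"""
    from rig import sense
    from scipy.spatial.transform import Rotation as Ro
    s=sense();q=np.array(s['ee_rot']);R=Ro.from_quat(q[[1,2,3,0]]).as_matrix();p=np.array(s['eef_pos'])
    y0=np.degrees(np.arctan2(R[1,0],R[0,0]));d=np.array([x,y,z])-p;a=np.radians(yaw)
    print('t',round(s['time_s'],2),'pos',p.round(1),'yaw',round(y0,1),'tilt',R[2,:2].round(3),'turn z',round(np.radians(y0-yaw),3),'shift after turn',np.round([d[0]*np.cos(a)+d[1]*np.sin(a),d[0]*np.sin(a)-d[1]*np.cos(a),-d[2]],1),'grip',round(s['grip_width'],3),round(s['grip_force'],1))
E
python3 - <<'E'
import numpy as np,cv2
from h import *
W=np.load('W.npy');z=W[...,2];X=W[...,0];Y=W[...,1]
def blob(n,x,y,r,z0,z1):
    k=W[(np.hypot(X-x,Y-y)<r)&(z>z0)&(z<z1)]
    (c,(w,h),a)=cv2.minAreaRect(k[:,:2].astype(np.float32)) 
    print(n,len(k),'mean',k.mean(0).round(1),'rect',np.round(c,1),round(w,1),round(h,1),round(a,1))
blob('A',642,-224,50,10,22);blob('B',532,-184,50,10,22);blob('vial',520,-276,20,40,60);blob('cruc',631,-331,32,26,45);blob('bot',532,-391,30,35,60)
m=((z>60)&(z<600)&(X>350)&(X<760)&(Y<450)).astype(np.uint8)
n,l,st,_=cv2.connectedComponentsWithStats(m)
for i in range(1,n):
    if st[i,4]>8:
        k=W[l==i];print('tall',len(k),k.min(0).round(),k.max(0).round())
delta(642,-224,100,3)
E
```

```text
A 105 mean [ 641.9 -223.5   15.2] rect [ 642.9 -224.3] 75.5 53.7 32.0
B 118 mean [ 532.2 -184.3   14.7] rect [ 534.9 -184.4] 24.7 89.5 82.7
vial 44 mean [ 520.  -275.3   53.4] rect [ 520.1 -275.3] 16.0 17.5 88.0
cruc 67 mean [ 634.4 -334.    33.9] rect [ 631.1 -331.3] 39.9 41.0 86.3
bot 151 mean [ 532.9 -390.6   42. ] rect [ 533.3 -391.2] 36.7 33.8 87.6
tall 477 [715. 367.  60.] [759. 424. 169.]
tall 361 [ 722. -424.   61.] [ 760. -371.  114.]
t 0.1 pos [ 206.7 -482.3  249.8] yaw 23.2 tilt [ 0.    -0.001] turn z 0.352 shift after turn [ 448.2 -235.2  149.8] grip 0.997 0.0
```

```bash
cat > a.py <<'E'
from m import *
a,b=S.atz(Q(320,308),16),S.atz(Q(233,320),16)
print('SIDE A',a,b,'yaw',np.degrees(np.arctan2(*(a-b)[1::-1])))
a,b=S.atz(Q(195,292),16),S.atz(Q(108,294),16)
print('SIDE B',a,b,'yaw',np.degrees(np.arctan2(*(a-b)[1::-1])))
E
python3 a.py | grep SIDE
```

```text
SIDE A [ 683.85497737 -222.88380301   16.        ] [ 601.03426261 -235.44450018   16.        ] yaw 8.623833708822781
SIDE B [ 571.81568845 -191.02457674   16.        ] [ 490.54390392 -188.90081095   16.        ] yaw -1.4968925668313733
```

Call:
move_arm:
  moves:
    - {"turn": [0,0,0.117],"translation": [0,0,0],"hand": 0.5}
    - {"turn": [0,0,0.117],"translation": [0,0,0],"hand": 0.5}
    - {"turn": [0,0,0.117],"translation": [0,0,0],"hand": 0.5}
    - {"turn": [0,0,0],"translation": [28,-14.7,0],"hand": 0.5}
    - {"turn": [0,0,0],"translation": [28,-14.7,0],"hand": 0.5}
    - {"turn": [0,0,0],"translation": [28,-14.7,0],"hand": 0.5}
    - {"turn": [0,0,0],"translation": [28,-14.7,0],"hand": 0.5}
    - {"turn": [0,0,0],"translation": [28,-14.7,0],"hand": 0.5}
    - {"turn": [0,0,0],"translation": [28,-14.7,0],"hand": 0.5}
    - {"turn": [0,0,0],"translation": [28,-14.7,0],"hand": 0.5}

```text
time_s: 0.93
eef_pos: [398.1, -368.2, 250.0]
ee_rot: [-0.0, 1.0, 0.027, -0.0]
force: [0.4, -0.3, 1.1]
grip_width: 0.499
grip_force: 0.0
```

Call:
move_arm:
  moves:
    - {"turn": [0,0,0],"translation": [28,-14.7,15],"hand": 0.5}
    - {"turn": [0,0,0],"translation": [28,-14.7,15],"hand": 0.5}
    - {"turn": [0,0,0],"translation": [28,-14.7,15],"hand": 0.5}
    - {"turn": [0,0,0],"translation": [28,-14.7,15],"hand": 0.5}
    - {"turn": [0,0,0],"translation": [28,-14.7,15],"hand": 0.5}
    - {"turn": [0,0,0],"translation": [28,-14.7,15],"hand": 0.5}
    - {"turn": [0,0,0],"translation": [28,-14.7,15],"hand": 0.5}
    - {"turn": [0,0,0],"translation": [28,-14.7,15],"hand": 0.5}
    - {"turn": [0,0,0],"translation": [28,-14.7,15],"hand": 0.5}
    - {"turn": [0,0,-0.05],"translation": [0,0,15],"hand": 0.5}

```text
time_s: 1.77
eef_pos: [644.6, -219.9, 98.6]
ee_rot: [-0.0, 0.999, 0.054, 0.0]
force: [-1.1, -0.3, 0.4]
grip_width: 0.5
grip_force: 0.0
```

```bash
python3 -c "
from h import *
delta(642.5,-225,28,6)"
```

```text
t 1.77 pos [ 644.6 -219.9   98.6] yaw 6.2 tilt [ 0.001 -0.001] turn z 0.003 shift after turn [-2.7  4.8 70.6] grip 0.5 0.0
```

Call:
move_arm:
  grip_force: 40
  moves:
    - {"turn": [0,0,0],"translation": [-2.7,4.8,28],"hand": 0.5}
    - {"turn": [0,0,0],"translation": [0,0,26],"hand": 0.5}
    - {"turn": [0,0,0],"translation": [0,0,16],"hand": 0.5}
    - {"turn": [0,0,0],"translation": [0,0,0],"hand": 0.5}
    - {"turn": [0,0,0],"translation": [0,0,0],"hand": 0.15}
    - {"turn": [0,0,0],"translation": [0,0,0],"hand": 0.15}
    - {"turn": [0,0,0],"translation": [0,0,0],"hand": 0.15}
    - {"turn": [0,0,0],"translation": [0,0,0],"hand": 0.15}
    - {"turn": [0,0,0],"translation": [0,0,0],"hand": 0.15}

```text
time_s: 2.52
eef_pos: [639.8, -229.0, 31.8]
ee_rot: [0.001, 0.999, 0.052, 0.001]
force: [-0.3, 1.1, 4.5]
grip_width: 0.216
grip_force: 39.6
```

```bash
python3 -c "
from h import *
delta(484.8,-6.2,70,-6)
from rig import sense;print(sense()['force'])"
```

```text
t 2.52 pos [ 639.8 -229.    31.8] yaw 5.9 tilt [0.002 0.001] turn z 0.209 shift after turn [-177.5 -205.4  -38.2] grip 0.216 39.6
[-0.34152921  1.13292853  4.45967395]
```

Call:
move_arm:
  moves:
    - {"turn": [0,0,0],"translation": [0,0,-5],"hand": 0.15}
    - {"turn": [0,0,0],"translation": [0,0,-15],"hand": 0.15}
    - {"turn": [0,0,0],"translation": [0,0,-20],"hand": 0.15}
    - {"turn": [0,0,0],"translation": [0,0,-10],"hand": 0.15}
    - {"turn": [0,0,0],"translation": [0,0,0],"hand": 0.15}
    - {"turn": [0,0,0],"translation": [0,0,0],"hand": 0.15}

```text
time_s: 3.02
eef_pos: [639.3, -228.7, 80.4]
ee_rot: [0.0, 0.999, 0.052, 0.0]
force: [-0.5, -0.4, -1.1]
grip_width: 0.213
grip_force: 39.1
```

```bash
python3 - <<'E'
from h import *
import cv2
from rig import capture,sense
delta(484.8,-6.2,70,-6);print(sense()['force'])
c=capture('side');im=c['image'];C=Cam(c);u,v=C.proj(np.array(sense()['eef_pos'])).astype(int)
a=cv2.resize(im[v-45:v+45,u-50:u+50],None,fx=5,fy=5,interpolation=cv2.INTER_CUBIC);print(u,v)
cv2.imwrite('pics/g1.png',a)
E
```

```text
t 3.02 pos [ 639.3 -228.7   80.4] yaw 5.9 tilt [0. 0.] turn z 0.209 shift after turn [-176.9 -205.1   10.4] grip 0.213 39.1
[-0.5296896  -0.38996112 -1.09492164]
312 225
```

View pics/g1.png

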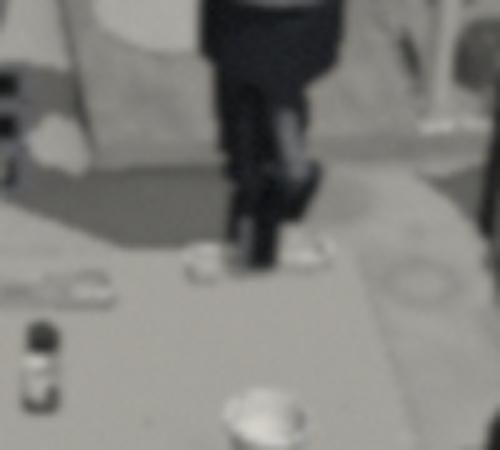

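The boat is held level at its middle (crop (260,255)). I'll take it to the +50 slot.

```bash
python3 -c "
from h import *
delta(487,44.3,80,-6)"
```

```text
t 3.07 pos [ 638.9 -228.5   79.5] yaw 5.9 tilt [-0.001 -0.001] turn z 0.208 shift after turn [-179.6 -255.4   -0.5] grip 0.215 39.1
```

Call:
move_arm:
  moves:
    - {"turn": [0,0,0.104],"translation": [0,0,0],"hand": 0.15}
    - {"turn": [0,0,0.104],"translation": [0,0,0],"hand": 0.15}
    - {"turn": [0,0,0],"translation": [-10,-14.4,0],"hand": 0.15}
    - {"turn": [0,0,0],"translation": [-21,-30,0],"hand": 0.15}
    - {"turn": [0,0,0],"translation": [-21,-30,0],"hand": 0.15}
    - {"turn": [0,0,0],"translation": [-21,-30,0],"hand": 0.15}
    - {"turn": [0,0,0],"translation": [-21,-30,0],"hand": 0.15}
    - {"turn": [0,0,0],"translation": [-21,-30,0],"hand": 0.15}
    - {"turn": [0,0,0],"translation": [-21,-30,0],"hand": 0.15}
    - {"turn": [0,0,0],"translation": [-21,-30,0],"hand": 0.15}

```text
time_s: 3.9
eef_pos: [504.7, 12.3, 79.3]
ee_rot: [-0.0, 0.999, -0.052, -0.001]
force: [0.3, 0.3, -0.8]
grip_width: 0.219
grip_force: 39.1
```

Call:
move_arm:
  moves:
    - {"turn": [0,0,0],"translation": [-15,-21,0],"hand": 0.15}
    - {"turn": [0,0,0],"translation": [-7.6,-10,0],"hand": 0.15}
    - {"turn": [0,0,0],"translation": [0,0,10],"hand": 0.15}
    - {"turn": [0,0,0],"translation": [0,0,20],"hand": 0.15}
    - {"turn": [0,0,0],"translation": [0,0,0],"hand": 0.15}
    - {"turn": [0,0,0],"translation": [0,0,0],"hand": 0.15}

```text
time_s: 4.4
eef_pos: [487.1, 43.1, 49.2]
ee_rot: [-0.0, 0.999, -0.053, -0.001]
force: [-0.3, 0.9, 0.1]
grip_width: 0.216
grip_force: 39.2
```

```bash
python3 -c "
from h import *
delta(487,44.3,33,-6)"
```

```text
t 4.4 pos [487.1  43.1  49.2] yaw -6.0 tilt [-0.003  0.   ] turn z -0.001 shift after turn [-0.3 -1.2 16.2] grip 0.216 39.2
```

Call:
move_arm:
  moves:
    - {"turn": [0,0,0],"translation": [0,-1.2,9],"hand": 0.15}
    - {"turn": [0,0,0],"translation": [0,0,4],"hand": 0.15}
    - {"turn": [0,0,0],"translation": [0,0,1],"hand": 0.15}
    - {"turn": [0,0,0],"translation": [0,0,1],"hand": 0.15}
    - {"turn": [0,0,0],"translation": [0,0,0],"hand": 0.15}
    - {"turn": [0,0,0],"translation": [0,0,0],"hand": 0.15}

```text
time_s: 4.9
eef_pos: [487.5, 45.1, 35.5]
ee_rot: [0.0, 0.999, -0.052, 0.0]
force: [1.1, -0.5, -0.1]
grip_width: 0.216
grip_force: 39.2
```

Call:
move_arm:
  moves:
    - {"turn": [0,0,0],"translation": [0,0,0.8],"hand": 0.15}
    - {"turn": [0,0,0],"translation": [0,0,0.7],"hand": 0.15}
    - {"turn": [0,0,0],"translation": [0,0,0],"hand": 0.15}
    - {"turn": [0,0,0],"translation": [0,0,0],"hand": 0.15}

```text
time_s: 5.23
eef_pos: [487.4, 45.2, 33.8]
ee_rot: [0.0, 0.999, -0.052, 0.0]
force: [-0.6, -0.2, -0.2]
grip_width: 0.22
grip_force: 39.2
```

Call:
move_arm:
  moves:
    - {"turn": [0,0,0],"translation": [0,0,0.8],"hand": 0.15}
    - {"turn": [0,0,0],"translation": [0,0,0.7],"hand": 0.15}
    - {"turn": [0,0,0],"translation": [0,0,0],"hand": 0.15}
    - {"turn": [0,0,0],"translation": [0,0,0],"hand": 0.15}

```text
time_s: 5.57
eef_pos: [487.5, 45.3, 33.6]
ee_rot: [0.0, 0.999, -0.052, 0.0]
force: [-6.1, 0.4, 17.5]
grip_width: 0.217
grip_force: 41.2
```

Call:
move_arm:
  moves:
    - {"turn": [0,0,0],"translation": [0,0,-1],"hand": 0.15}
    - {"turn": [0,0,0],"translation": [0,0,0],"hand": 0.28}
    - {"turn": [0,0,0],"translation": [0,0,0],"hand": 0.34}
    - {"turn": [0,0,0],"translation": [0,0,0],"hand": 0.34}
    - {"turn": [0,0,0],"translation": [0,0,-5],"hand": 0.34}
    - {"turn": [0,0,0],"translation": [0,0,-20],"hand": 0.4}
    - {"turn": [0,0,0],"translation": [0,0,-22],"hand": 0.5}

```text
time_s: 6.15
eef_pos: [486.6, 45.3, 80.3]
ee_rot: [-0.0, 0.999, -0.052, -0.001]
force: [0.1, 0.2, 1.0]
grip_width: 0.5
grip_force: 0.0
```

```bash
python3 -c "
from h import *
delta(532,-184.3,81,-2)"
```

```text
t 6.15 pos [486.6  45.3  80.3] yaw -6.0 tilt [-0.003 -0.   ] turn z -0.069 shift after turn [ 53.3 227.8  -0.7] grip 0.5 0.0
```

Call:
move_arm:
  moves:
    - {"turn": [0,0,-0.069],"translation": [0,0,0],"hand": 0.5}
    - {"turn": [0,0,0],"translation": [4,17,0],"hand": 0.5}
    - {"turn": [0,0,0],"translation": [8,34,0],"hand": 0.5}
    - {"turn": [0,0,0],"translation": [8,34,0],"hand": 0.5}
    - {"turn": [0,0,0],"translation": [8,34,0],"hand": 0.5}
    - {"turn": [0,0,0],"translation": [8,34,0],"hand": 0.5}
    - {"turn": [0,0,0],"translation": [8,34,0],"hand": 0.5}
    - {"turn": [0,0,0],"translation": [6,25,0],"hand": 0.5}
    - {"turn": [0,0,0],"translation": [3.3,15.8,0],"hand": 0.5}
    - {"turn": [0,0,0],"translation": [0,0,20],"hand": 0.5}

```text
time_s: 6.98
eef_pos: [534.6, -188.1, 63.2]
ee_rot: [0.002, 1.0, -0.019, 0.003]
force: [0.3, -0.3, 0.6]
grip_width: 0.503
grip_force: 0.0
```

Call:
move_arm:
  moves:
    - {"turn": [0,0,0],"translation": [0,0,15],"hand": 0.5}
    - {"turn": [0,0,0],"translation": [0,0,10],"hand": 0.5}
    - {"turn": [0,0,0],"translation": [0,0,3.5],"hand": 0.5}
    - {"turn": [0,0,0],"translation": [0,0,0],"hand": 0.5}
    - {"turn": [0,0,0],"translation": [0,0,0],"hand": 0.15}
    - {"turn": [0,0,0],"translation": [0,0,0],"hand": 0.15}
    - {"turn": [0,0,0],"translation": [0,0,0],"hand": 0.15}
    - {"turn": [0,0,0],"translation": [0,0,0],"hand": 0.15}
    - {"turn": [0,0,0],"translation": [0,0,0],"hand": 0.15}

```text
time_s: 7.73
eef_pos: [533.1, -184.4, 32.9]
ee_rot: [0.0, 1.0, -0.018, 0.001]
force: [-0.6, 2.5, 6.5]
grip_width: 0.215
grip_force: 39.3
```

Call:
move_arm:
  moves:
    - {"turn": [0,0,0],"translation": [0,0,-5],"hand": 0.15}
    - {"turn": [0,0,0],"translation": [0,0,-15],"hand": 0.15}
    - {"turn": [0,0,0],"translation": [0,0,-20],"hand": 0.15}
    - {"turn": [0,0,0],"translation": [0,0,-10],"hand": 0.15}
    - {"turn": [0,0,0.069],"translation": [0,0,0],"hand": 0.15}
    - {"turn": [0,0,0],"translation": [0,0,0],"hand": 0.15}

```text
time_s: 8.23
eef_pos: [532.8, -184.5, 82.6]
ee_rot: [0.0, 0.999, -0.053, 0.001]
force: [-0.1, -0.8, 0.1]
grip_width: 0.215
grip_force: 39.1
```

```bash
python3 -c "
from h import *
delta(486,-6,82,-6)"
```

```text
t 8.23 pos [ 532.8 -184.5   82.6] yaw -6.1 tilt [0.001 0.001] turn z -0.002 shift after turn [ -65.2 -172.6    0.6] grip 0.215 39.1
```

Call:
move_arm:
  moves:
    - {"turn": [0,0,0],"translation": [-5.2,-14.6,0],"hand": 0.15}
    - {"turn": [0,0,0],"translation": [-11,-29,0],"hand": 0.15}
    - {"turn": [0,0,0],"translation": [-12,-32,0],"hand": 0.15}
    - {"turn": [0,0,0],"translation": [-12,-32,0],"hand": 0.15}
    - {"turn": [0,0,0],"translation": [-12,-32,0],"hand": 0.15}
    - {"turn": [0,0,0],"translation": [-9,-22,0],"hand": 0.15}
    - {"turn": [0,0,0],"translation": [-4,-11,0],"hand": 0.15}
    - {"turn": [0,0,0],"translation": [0,0,15],"hand": 0.15}
    - {"turn": [0,0,0],"translation": [0,0,15],"hand": 0.15}
    - {"turn": [0,0,0],"translation": [0,0,0],"hand": 0.15}

```text
time_s: 9.07
eef_pos: [484.6, -5.8, 49.7]
ee_rot: [-0.0, 0.999, -0.051, -0.002]
force: [0.1, 0.4, -1.0]
grip_width: 0.211
grip_force: 39.2
```

```bash
python3 -c "
from h import *
delta(486,-6,35,-6)"
```

```text
t 9.07 pos [484.6  -5.8  49.7] yaw -5.9 tilt [-0.004 -0.   ] turn z 0.002 shift after turn [ 1.4  0.  14.7] grip 0.211 39.2
```

Call:
move_arm:
  moves:
    - {"turn": [0,0,0],"translation": [0.7,0,9],"hand": 0.15}
    - {"turn": [0,0,0],"translation": [0,0,4],"hand": 0.15}
    - {"turn": [0,0,0],"translation": [0,0,2],"hand": 0.15}
    - {"turn": [0,0,0],"translation": [0,0,1],"hand": 0.15}
    - {"turn": [0,0,0],"translation": [0,0,0],"hand": 0.15}
    - {"turn": [0,0,0],"translation": [0,0,0],"hand": 0.15}

```text
time_s: 9.57
eef_pos: [486.6, -6.1, 36.1]
ee_rot: [0.0, 0.999, -0.052, 0.0]
force: [0.4, 0.9, 0.2]
grip_width: 0.215
grip_force: 39.2
```

Call:
move_arm:
  moves:
    - {"turn": [0,0,0],"translation": [0,0,1],"hand": 0.15}
    - {"turn": [0,0,0],"translation": [0,0,1],"hand": 0.15}
    - {"turn": [0,0,0],"translation": [0,0,0],"hand": 0.15}
    - {"turn": [0,0,0],"translation": [0,0,0],"hand": 0.15}

```text
time_s: 9.9
eef_pos: [486.7, -6.0, 34.8]
ee_rot: [0.0, 0.999, -0.052, 0.0]
force: [-4.6, 0.2, 11.5]
grip_width: 0.213
grip_force: 41.0
```

Call:
move_arm:
  moves:
    - {"turn": [0,0,0],"translation": [0,0,-0.7],"hand": 0.15}
    - {"turn": [0,0,0],"translation": [0,0,0],"hand": 0.28}
    - {"turn": [0,0,0],"translation": [0,0,0],"hand": 0.34}
    - {"turn": [0,0,0],"translation": [0,0,0],"hand": 0.34}
    - {"turn": [0,0,0],"translation": [0,0,-5],"hand": 0.34}
    - {"turn": [0,0,0],"translation": [0,0,-25],"hand": 0.4}
    - {"turn": [0,0,0.105],"translation": [0,0,-38],"hand": 0.5}
    - {"turn": [0,0,0],"translation": [0,0,0],"hand": 0.5}

```text
time_s: 10.57
eef_pos: [489.0, -6.5, 108.1]
ee_rot: [0.001, 0.994, -0.107, 0.005]
force: [1.4, -0.5, 1.1]
grip_width: 0.506
grip_force: 0.0
```

```bash
python3 - <<'E'
from h import *
import cv2
from rig import capture
delta(520.4,-275.8,105,-12)
c=capture('top');cv2.imwrite('pics/h2.png',cv2.resize(c['image'][185:255,195:325],None,fx=5,fy=5,interpolation=cv2.INTER_CUBIC))
E
```

```text
t 10.57 pos [489.   -6.5 108.1] yaw -12.3 tilt [0.009 0.   ] turn z -0.004 shift after turn [ 86.7 256.9   3.1] grip 0.506 0.0
```

View pics/h2.png

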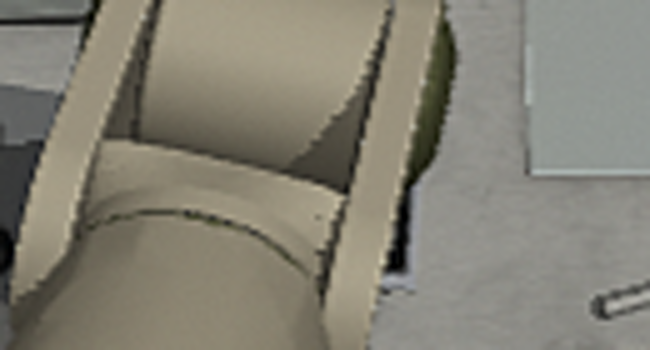

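The arm hides the carrier here, so I'll check it from over the vial.

Call:
move_arm:
  moves:
    - {"turn": [0,0,0],"translation": [5,15,0],"hand": 0.5}
    - {"turn": [0,0,0],"translation": [11,33,0],"hand": 0.5}
    - {"turn": [0,0,0],"translation": [11,33,0],"hand": 0.5}
    - {"turn": [0,0,0],"translation": [11,33,0],"hand": 0.5}
    - {"turn": [0,0,0],"translation": [11,33,0],"hand": 0.5}
    - {"turn": [0,0,0],"translation": [11,33,0],"hand": 0.5}
    - {"turn": [0,0,0],"translation": [11,33,0],"hand": 0.5}
    - {"turn": [0,0,0],"translation": [10,29,0],"hand": 0.5}
    - {"turn": [0,0,0],"translation": [5,15,0],"hand": 0.5}
    - {"turn": [0,0,0],"translation": [0,0,0],"hand": 0.5}

```text
time_s: 11.45
eef_pos: [516.7, -278.2, 101.5]
ee_rot: [0.0, 0.994, -0.106, -0.0]
force: [-0.2, 0.4, -0.5]
grip_width: 0.501
grip_force: 0.0
```

```bash
python3 - <<'E'
from h import *
import cv2
from rig import capture
delta(520.4,-275.8,45,-12)
c=capture('top');cv2.imwrite('pics/h3.png',cv2.resize(c['image'][190:250,150:300],None,fx=5,fy=5,interpolation=cv2.INTER_CUBIC))
E
```

```text
t 11.45 pos [ 516.7 -278.2  101.5] yaw -12.1 tilt [-0.  0.] turn z -0.002 shift after turn [ 3.1 -3.1 56.5] grip 0.501 0.0
```

View pics/h3.png

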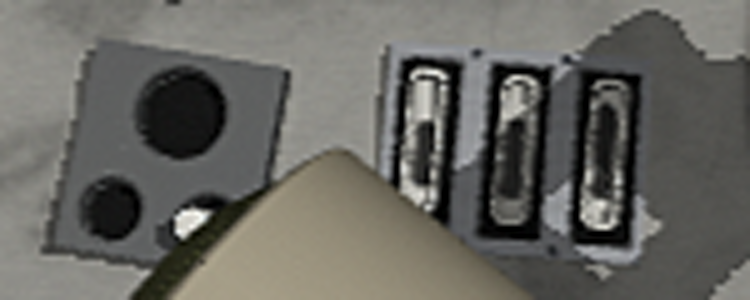

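Both boats lie flat inside their slots (crop columns 425 and 512), alongside the placed one at 605. Now the vial.

Call:
move_arm:
  moves:
    - {"turn": [0,0,0],"translation": [3.1,-3.1,0],"hand": 0.5}
    - {"turn": [0,0,0],"translation": [0,0,22],"hand": 0.5}
    - {"turn": [0,0,0],"translation": [0,0,22],"hand": 0.5}
    - {"turn": [0,0,0],"translation": [0,0,13],"hand": 0.5}
    - {"turn": [0,0,0],"translation": [0,0,0],"hand": 0.5}
    - {"turn": [0,0,0],"translation": [0,0,0],"hand": 0.15}
    - {"turn": [0,0,0],"translation": [0,0,0],"hand": 0.15}
    - {"turn": [0,0,0],"translation": [0,0,0],"hand": 0.15}
    - {"turn": [0,0,0],"translation": [0,0,0],"hand": 0.15}
    - {"turn": [0,0,0],"translation": [0,0,0],"hand": 0.15}

```text
time_s: 12.33
eef_pos: [521.2, -272.9, 46.4]
ee_rot: [0.0, 0.995, -0.104, 0.001]
force: [1.3, 1.7, 4.2]
grip_width: 0.229
grip_force: 39.0
```

Call:
move_arm:
  moves:
    - {"turn": [0,0,0],"translation": [0,0,-5],"hand": 0.15}
    - {"turn": [0,0,0],"translation": [0,0,-15],"hand": 0.15}
    - {"turn": [0,0,0],"translation": [0,0,-25],"hand": 0.15}
    - {"turn": [0,0,0],"translation": [0,0,-25],"hand": 0.15}
    - {"turn": [0,0,0],"translation": [0,0,-10],"hand": 0.15}
    - {"turn": [0,0,0],"translation": [0,0,0],"hand": 0.15}

```text
time_s: 12.83
eef_pos: [521.6, -273.5, 128.0]
ee_rot: [0.001, 0.995, -0.104, 0.002]
force: [-0.4, 0.1, 0.4]
grip_width: 0.224
grip_force: 38.7
```

```bash
python3 - <<'E'
from h import *
import cv2
from rig import capture,sense
delta(458,215,125,-12)
c=capture('side');im=c['image'];C=Cam(c);u,v=C.proj(np.array(sense()['eef_pos'])).astype(int)
cv2.imwrite('pics/g3.png',cv2.resize(im[v-45:v+45,u-50:u+50],None,fx=5,fy=5,interpolation=cv2.INTER_CUBIC))
E
```

```text
t 12.83 pos [ 521.6 -273.5  128. ] yaw -12.0 tilt [0.004 0.002] turn z 0.0 shift after turn [-163.8 -464.6    3. ] grip 0.224 38.7
```

View pics/g3.png

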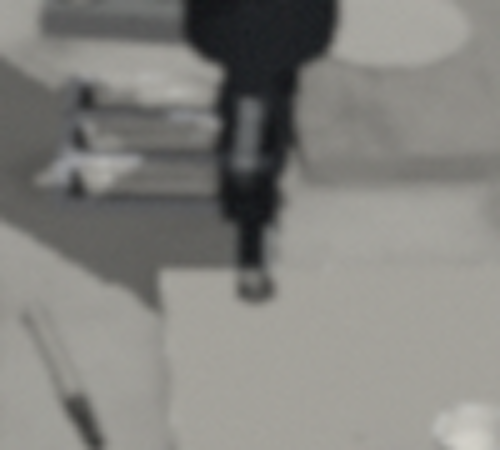

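Vial held upright, its bottom visible below the fingers at (255,290). Carrying it to the rack.

Call:
move_arm:
  moves:
    - {"turn": [0,0,0],"translation": [-5,-14,0],"hand": 0.15}
    - {"turn": [0,0,0],"translation": [-11,-32,0],"hand": 0.15}
    - {"turn": [0,0,0],"translation": [-12,-34,0],"hand": 0.15}
    - {"turn": [0,0,0],"translation": [-12,-34,0],"hand": 0.15}
    - {"turn": [0,0,0],"translation": [-12,-34,0],"hand": 0.15}
    - {"turn": [0,0,0],"translation": [-12,-34,0],"hand": 0.15}
    - {"turn": [0,0,0],"translation": [-12,-34,0],"hand": 0.15}
    - {"turn": [0,0,0],"translation": [-12,-34,0],"hand": 0.15}
    - {"turn": [0,0,0],"translation": [-12,-34,0],"hand": 0.15}
    - {"turn": [0,0,0],"translation": [-12,-34,0],"hand": 0.15}

```text
time_s: 13.72
eef_pos: [475.9, 63.2, 124.0]
ee_rot: [-0.0, 0.995, -0.105, -0.001]
force: [0.5, 0.0, -0.3]
grip_width: 0.228
grip_force: 38.7
```

Call:
move_arm:
  moves:
    - {"turn": [0,0,0],"translation": [-12,-34,0],"hand": 0.15}
    - {"turn": [0,0,0],"translation": [-12,-34,0],"hand": 0.15}
    - {"turn": [0,0,0],"translation": [-12,-34,0],"hand": 0.15}
    - {"turn": [0,0,0],"translation": [-11,-30,0],"hand": 0.15}
    - {"turn": [0,0,0],"translation": [-5,-15,0],"hand": 0.15}
    - {"turn": [0,0,0],"translation": [0,0,0],"hand": 0.15}
    - {"turn": [0,0,0],"translation": [0,0,0],"hand": 0.15}

```text
time_s: 14.3
eef_pos: [456.1, 216.3, 124.1]
ee_rot: [0.0, 0.995, -0.104, -0.001]
force: [0.3, 0.3, -0.3]
grip_width: 0.224
grip_force: 38.8
```

```bash
python3 -c "
from h import *
delta(459,215,50,-12)"
```

```text
t 14.3 pos [456.1 216.3 124.1] yaw -11.9 tilt [-0.002  0.001] turn z 0.002 shift after turn [ 3.1  0.6 74.1] grip 0.224 38.8
```

Call:
move_arm:
  moves:
    - {"turn": [0,0,0],"translation": [3,0.6,0],"hand": 0.15}
    - {"turn": [0,0,0],"translation": [0,0,15],"hand": 0.15}
    - {"turn": [0,0,0],"translation": [0,0,25],"hand": 0.15}
    - {"turn": [0,0,0],"translation": [0,0,20],"hand": 0.15}
    - {"turn": [0,0,0],"translation": [0,0,8],"hand": 0.15}
    - {"turn": [0,0,0],"translation": [0,0,3],"hand": 0.15}
    - {"turn": [0,0,0],"translation": [0,0,1.5],"hand": 0.15}
    - {"turn": [0,0,0],"translation": [0,0,0],"hand": 0.15}
    - {"turn": [0,0,0],"translation": [0,0,0],"hand": 0.15}

```text
time_s: 15.05
eef_pos: [460.4, 214.8, 53.9]
ee_rot: [-0.0, 0.995, -0.105, 0.001]
force: [0.2, -0.0, 0.3]
grip_width: 0.226
grip_force: 38.8
```

Call:
move_arm:
  moves:
    - {"turn": [0,0,0],"translation": [0,0,2],"hand": 0.15}
    - {"turn": [0,0,0],"translation": [0,0,1.5],"hand": 0.15}
    - {"turn": [0,0,0],"translation": [0,0,1],"hand": 0.15}
    - {"turn": [0,0,0],"translation": [0,0,0],"hand": 0.15}
    - {"turn": [0,0,0],"translation": [0,0,0],"hand": 0.15}

```text
time_s: 15.47
eef_pos: [459.8, 214.9, 48.6]
ee_rot: [-0.0, 0.995, -0.104, 0.0]
force: [-0.3, -0.0, 1.0]
grip_width: 0.224
grip_force: 38.8
```

Call:
move_arm:
  moves:
    - {"turn": [0,0,0],"translation": [0,0,0.8],"hand": 0.15}
    - {"turn": [0,0,0],"translation": [0,0,0],"hand": 0.15}
    - {"turn": [0,0,0],"translation": [0,0,0],"hand": 0.15}

```text
time_s: 15.72
eef_pos: [460.0, 214.9, 48.4]
ee_rot: [-0.0, 0.995, -0.104, 0.0]
force: [-2.3, -0.8, 6.3]
grip_width: 0.227
grip_force: 39.7
```

Call:
move_arm:
  moves:
    - {"turn": [0,0,0],"translation": [0,0,-0.5],"hand": 0.15}
    - {"turn": [0,0,0],"translation": [0,0,0],"hand": 0.28}
    - {"turn": [0,0,0],"translation": [0,0,0],"hand": 0.36}
    - {"turn": [0,0,0],"translation": [0,0,0],"hand": 0.36}
    - {"turn": [0,0,0],"translation": [0,0,-8],"hand": 0.36}
    - {"turn": [0,0,0],"translation": [0,0,-25],"hand": 0.36}
    - {"turn": [0,0,0],"translation": [0,0,-30],"hand": 0.5}
    - {"turn": [0,0,0],"translation": [0,0,0],"hand": 0.7}

```text
time_s: 16.38
eef_pos: [462.0, 215.5, 116.3]
ee_rot: [-0.001, 0.995, -0.104, 0.004]
force: [1.0, -0.1, 1.4]
grip_width: 0.621
grip_force: 0.0
```

```bash
python3 -c "
from h import *
delta(532.8,-391.2,110,-12)"
```

```text
t 16.38 pos [462.  215.5 116.3] yaw -12.0 tilt [ 0.008 -0.003] turn z 0.0 shift after turn [195.4 578.7   6.3] grip 0.621 0.0
```

Call:
move_arm:
  moves:
    - {"turn": [0,0,0],"translation": [5,15,0],"hand": 0.7}
    - {"turn": [0,0,0],"translation": [11,33,0],"hand": 0.7}
    - {"turn": [0,0,0],"translation": [12,35,0],"hand": 0.7}
    - {"turn": [0,0,0],"translation": [12,35,0],"hand": 0.7}
    - {"turn": [0,0,0],"translation": [12,35,0],"hand": 0.7}
    - {"turn": [0,0,0],"translation": [12,35,0],"hand": 0.7}
    - {"turn": [0,0,0],"translation": [12,35,0],"hand": 0.7}
    - {"turn": [0,0,0],"translation": [12,35,0],"hand": 0.7}
    - {"turn": [0,0,0],"translation": [12,35,0],"hand": 0.7}
    - {"turn": [0,0,0],"translation": [12,35,0],"hand": 0.7}

```text
time_s: 17.22
eef_pos: [501.1, -131.1, 111.5]
ee_rot: [0.0, 0.995, -0.104, 0.0]
force: [0.5, 1.5, 0.1]
grip_width: 0.694
grip_force: 0.0
```

Call:
move_arm:
  moves:
    - {"turn": [0,0,0],"translation": [12,35,0],"hand": 0.7}
    - {"turn": [0,0,0],"translation": [12,35,0],"hand": 0.7}
    - {"turn": [0,0,0],"translation": [12,35,0],"hand": 0.7}
    - {"turn": [0,0,0],"translation": [12,35,0],"hand": 0.7}
    - {"turn": [0,0,0],"translation": [12,35,0],"hand": 0.7}
    - {"turn": [0,0,0],"translation": [12,35,0],"hand": 0.7}
    - {"turn": [0,0,0],"translation": [9,27,0],"hand": 0.7}
    - {"turn": [0,0,0],"translation": [4,13,0],"hand": 0.7}
    - {"turn": [0,0,0],"translation": [0,0,0],"hand": 0.7}
    - {"turn": [0,0,0],"translation": [0,0,0],"hand": 0.7}

```text
time_s: 18.05
eef_pos: [532.2, -391.3, 110.9]
ee_rot: [-0.0, 0.994, -0.105, -0.0]
force: [-0.0, 1.0, -0.3]
grip_width: 0.701
grip_force: 0.0
```

```bash
python3 - <<'E'
from h import *
import cv2
from rig import capture
delta(532.8,-391.2,39,-12)
c=capture('top');cv2.imwrite('pics/h4.png',cv2.resize(c['image'][190:250,150:300],None,fx=5,fy=5,interpolation=cv2.INTER_CUBIC))
E
```

```text
t 18.05 pos [ 532.2 -391.3  110.9] yaw -12.0 tilt [-0.    -0.001] turn z -0.001 shift after turn [ 0.6 -0.3 71.9] grip 0.701 0.0
```

View pics/h4.png

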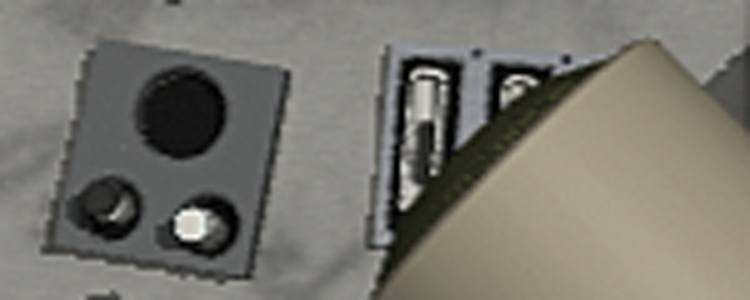

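The vial stands in its hole (crop (103,200)), matching the placed one. Now the bottle.

Call:
move_arm:
  moves:
    - {"turn": [0,0,0],"translation": [0.6,0,15],"hand": 0.7}
    - {"turn": [0,0,0],"translation": [0,0,25],"hand": 0.7}
    - {"turn": [0,0,0],"translation": [0,0,20],"hand": 0.7}
    - {"turn": [0,0,0],"translation": [0,0,12],"hand": 0.7}
    - {"turn": [0,0,0],"translation": [0,0,0],"hand": 0.6}
    - {"turn": [0,0,0],"translation": [0,0,0],"hand": 0.3}
    - {"turn": [0,0,0],"translation": [0,0,0],"hand": 0.3}
    - {"turn": [0,0,0],"translation": [0,0,0],"hand": 0.3}
    - {"turn": [0,0,0],"translation": [0,0,0],"hand": 0.3}
    - {"turn": [0,0,0],"translation": [0,0,0],"hand": 0.3}

```text
time_s: 18.93
eef_pos: [533.5, -391.9, 40.6]
ee_rot: [0.001, 0.995, -0.104, 0.001]
force: [0.2, 1.4, 7.0]
grip_width: 0.389
grip_force: 40.4
```

Call:
move_arm:
  moves:
    - {"turn": [0,0,0],"translation": [0,0,-5],"hand": 0.3}
    - {"turn": [0,0,0],"translation": [0,0,-15],"hand": 0.3}
    - {"turn": [0,0,0],"translation": [0,0,-25],"hand": 0.3}
    - {"turn": [0,0,0],"translation": [0,0,-28],"hand": 0.3}
    - {"turn": [0,0,0],"translation": [0,0,-12],"hand": 0.3}
    - {"turn": [0,0,0],"translation": [0,0,0],"hand": 0.3}

```text
time_s: 19.43
eef_pos: [533.9, -392.5, 127.5]
ee_rot: [0.002, 0.995, -0.104, 0.002]
force: [0.1, 0.7, 0.7]
grip_width: 0.394
grip_force: 39.9
```

```bash
python3 - <<'E'
from h import *
import cv2
from rig import capture,sense
delta(509.5,176.6,125,-12)
c=capture('side');im=c['image'];C=Cam(c);u,v=C.proj(np.array(sense()['eef_pos'])).astype(int)
cv2.imwrite('pics/g4.png',cv2.resize(im[v-45:v+45,u-50:u+50],None,fx=5,fy=5,interpolation=cv2.INTER_CUBIC))
E
```

```text
t 19.43 pos [ 533.9 -392.5  127.5] yaw -12.0 tilt [0.005 0.003] turn z 0.0 shift after turn [-142.2 -551.6    2.5] grip 0.394 39.9
```

View pics/g4.png

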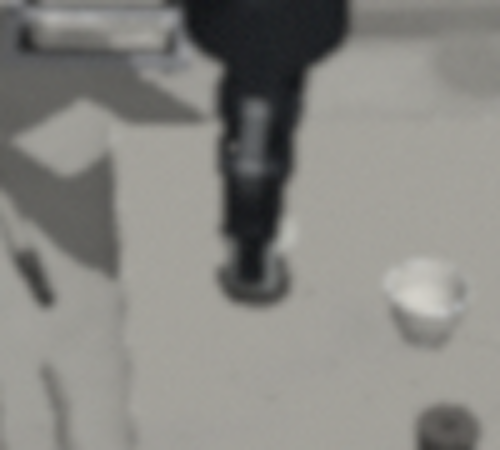

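Bottle held upright, its bottom at (255,290). Carrying it to the wide hole.

Call:
move_arm:
  moves:
    - {"turn": [0,0,0],"translation": [-4,-15,0],"hand": 0.3}
    - {"turn": [0,0,0],"translation": [-8,-32,0],"hand": 0.3}
    - {"turn": [0,0,0],"translation": [-9,-35,0],"hand": 0.3}
    - {"turn": [0,0,0],"translation": [-9,-35,0],"hand": 0.3}
    - {"turn": [0,0,0],"translation": [-9,-35,0],"hand": 0.3}
    - {"turn": [0,0,0],"translation": [-9,-35,0],"hand": 0.3}
    - {"turn": [0,0,0],"translation": [-9,-35,0],"hand": 0.3}
    - {"turn": [0,0,0],"translation": [-9,-35,0],"hand": 0.3}
    - {"turn": [0,0,0],"translation": [-9,-35,0],"hand": 0.3}
    - {"turn": [0,0,0],"translation": [-9,-35,0],"hand": 0.3}

```text
time_s: 20.32
eef_pos: [517.5, -52.3, 122.4]
ee_rot: [-0.0, 0.995, -0.105, -0.002]
force: [0.2, 1.0, -1.5]
grip_width: 0.393
grip_force: 39.9
```

Call:
move_arm:
  moves:
    - {"turn": [0,0,0],"translation": [-9,-35,0],"hand": 0.3}
    - {"turn": [0,0,0],"translation": [-9,-35,0],"hand": 0.3}
    - {"turn": [0,0,0],"translation": [-9,-35,0],"hand": 0.3}
    - {"turn": [0,0,0],"translation": [-9,-35,0],"hand": 0.3}
    - {"turn": [0,0,0],"translation": [-9,-35,0],"hand": 0.3}
    - {"turn": [0,0,0],"translation": [-9,-34,0],"hand": 0.3}
    - {"turn": [0,0,0],"translation": [-4,-15,0],"hand": 0.3}
    - {"turn": [0,0,0],"translation": [0,0,0],"hand": 0.3}
    - {"turn": [0,0,0],"translation": [0,0,0],"hand": 0.3}

```text
time_s: 21.07
eef_pos: [507.6, 177.2, 122.6]
ee_rot: [0.0, 0.995, -0.104, -0.001]
force: [-0.3, -0.5, -2.2]
grip_width: 0.392
grip_force: 39.9
```

```bash
python3 -c "
from h import *
delta(509.7,176.6,42.5,-12)"
```

```text
t 21.07 pos [507.6 177.2 122.6] yaw -11.9 tilt [-0.003  0.001] turn z 0.002 shift after turn [ 2.1  0.1 80.1] grip 0.392 39.9
```

Call:
move_arm:
  moves:
    - {"turn": [0,0,0],"translation": [1,0,15],"hand": 0.3}
    - {"turn": [0,0,0],"translation": [0,0,25],"hand": 0.3}
    - {"turn": [0,0,0],"translation": [0,0,22],"hand": 0.3}
    - {"turn": [0,0,0],"translation": [0,0,10],"hand": 0.3}
    - {"turn": [0,0,0],"translation": [0,0,4],"hand": 0.3}
    - {"turn": [0,0,0],"translation": [0,0,1.5],"hand": 0.3}
    - {"turn": [0,0,0],"translation": [0,0,0],"hand": 0.3}
    - {"turn": [0,0,0],"translation": [0,0,0],"hand": 0.3}

```text
time_s: 21.73
eef_pos: [510.1, 176.6, 47.7]
ee_rot: [-0.0, 0.995, -0.105, 0.001]
force: [0.6, -0.2, -0.1]
grip_width: 0.398
grip_force: 39.9
```

Call:
move_arm:
  moves:
    - {"turn": [0,0,0],"translation": [0,0,2],"hand": 0.3}
    - {"turn": [0,0,0],"translation": [0,0,1.5],"hand": 0.3}
    - {"turn": [0,0,0],"translation": [0,0,1],"hand": 0.3}
    - {"turn": [0,0,0],"translation": [0,0,0.8],"hand": 0.3}
    - {"turn": [0,0,0],"translation": [0,0,0],"hand": 0.3}
    - {"turn": [0,0,0],"translation": [0,0,0],"hand": 0.3}

```text
time_s: 22.23
eef_pos: [509.7, 176.7, 42.5]
ee_rot: [0.0, 0.995, -0.104, 0.0]
force: [-3.6, -1.3, 11.3]
grip_width: 0.391
grip_force: 41.0
```

Call:
move_arm:
  moves:
    - {"turn": [0,0,0],"translation": [0,0,-0.7],"hand": 0.3}
    - {"turn": [0,0,0],"translation": [0,0,0],"hand": 0.45}
    - {"turn": [0,0,0],"translation": [0,0,0],"hand": 0.55}
    - {"turn": [0,0,0],"translation": [0,0,0],"hand": 0.55}
    - {"turn": [0,0,0],"translation": [0,0,-8],"hand": 0.55}
    - {"turn": [0,0,0],"translation": [0,0,-25],"hand": 0.55}
    - {"turn": [0,0,0],"translation": [0,0,-35],"hand": 0.6}
    - {"turn": [0,0,0],"translation": [0,0,0],"hand": 0.75}

```text
time_s: 22.9
eef_pos: [512.2, 177.1, 116.1]
ee_rot: [-0.001, 0.995, -0.104, 0.005]
force: [0.5, -0.3, 0.8]
grip_width: 0.725
grip_force: 0.0
```

```bash
python3 -c "
from h import *
delta(631,-331.2,112,-12)"
```

```text
t 22.9 pos [512.2 177.1 116.1] yaw -12.0 tilt [ 0.009 -0.003] turn z 0.0 shift after turn [221.9 472.5   4.1] grip 0.725 0.0
```

Call:
move_arm:
  moves:
    - {"turn": [0,0,0],"translation": [7,15,0],"hand": 0.75}
    - {"turn": [0,0,0],"translation": [14,29.5,0],"hand": 0.75}
    - {"turn": [0,0,0],"translation": [15,31.5,0],"hand": 0.75}
    - {"turn": [0,0,0],"translation": [15,31.5,0],"hand": 0.75}
    - {"turn": [0,0,0],"translation": [15,31.5,0],"hand": 0.75}
    - {"turn": [0,0,0],"translation": [15,31.5,0],"hand": 0.75}
    - {"turn": [0,0,0],"translation": [15,31.5,0],"hand": 0.75}
    - {"turn": [0,0,0],"translation": [15,31.5,0],"hand": 0.75}
    - {"turn": [0,0,0],"translation": [15,31.5,0],"hand": 0.75}
    - {"turn": [0,0,0],"translation": [15,31.5,0],"hand": 0.75}

```text
time_s: 23.73
eef_pos: [586.1, -144.4, 110.6]
ee_rot: [0.0, 0.995, -0.104, 0.0]
force: [0.6, -0.4, 0.5]
grip_width: 0.752
grip_force: 0.0
```

Call:
move_arm:
  moves:
    - {"turn": [0,0,0],"translation": [15,31.5,0],"hand": 0.75}
    - {"turn": [0,0,0],"translation": [15,31.5,0],"hand": 0.75}
    - {"turn": [0,0,0],"translation": [15,31.5,0],"hand": 0.75}
    - {"turn": [0,0,0],"translation": [15,31.5,0],"hand": 0.75}
    - {"turn": [0,0,0],"translation": [14,29.5,0],"hand": 0.75}
    - {"turn": [0,0,0],"translation": [8,18.5,0],"hand": 0.75}
    - {"turn": [0,0,0],"translation": [0,0,0],"hand": 0.75}
    - {"turn": [0,0,0],"translation": [0,0,0],"hand": 0.75}

```text
time_s: 24.4
eef_pos: [629.7, -330.5, 109.8]
ee_rot: [-0.0, 0.994, -0.105, -0.0]
force: [0.4, 0.5, 0.2]
grip_width: 0.755
grip_force: 0.0
```

```bash
python3 - <<'E'
from h import *
import cv2
from rig import capture
delta(631,-331.2,40,-12)
c=capture('top');cv2.imwrite('pics/h5.png',cv2.resize(c['image'][190:250,150:300],None,fx=5,fy=5,interpolation=cv2.INTER_CUBIC))
E
```

```text
t 24.4 pos [ 629.7 -330.5  109.8] yaw -12.1 tilt [-0. -0.] turn z -0.001 shift after turn [ 1.4  0.4 69.8] grip 0.755 0.0
```

View pics/h5.png

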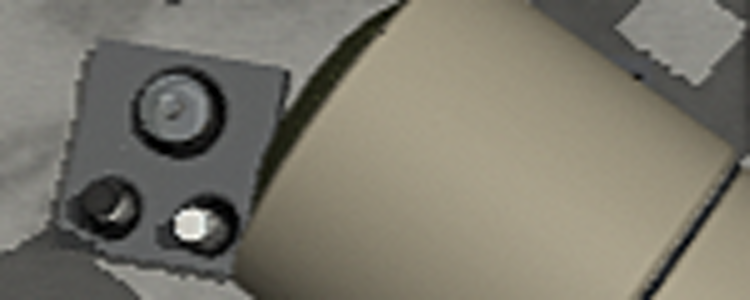

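The bottle sits in the wide hole (crop (178,108)). Now the crucible.

Call:
move_arm:
  moves:
    - {"turn": [0,0,0],"translation": [1,0.4,15],"hand": 0.75}
    - {"turn": [0,0,0],"translation": [0,0,25],"hand": 0.75}
    - {"turn": [0,0,0],"translation": [0,0,20],"hand": 0.75}
    - {"turn": [0,0,0],"translation": [0,0,10],"hand": 0.75}
    - {"turn": [0,0,0],"translation": [0,0,0],"hand": 0.65}
    - {"turn": [0,0,0],"translation": [0,0,0],"hand": 0.38}
    - {"turn": [0,0,0],"translation": [0,0,0],"hand": 0.38}
    - {"turn": [0,0,0],"translation": [0,0,0],"hand": 0.38}
    - {"turn": [0,0,0],"translation": [0,0,0],"hand": 0.38}
    - {"turn": [0,0,0],"translation": [0,0,0],"hand": 0.38}

```text
time_s: 25.28
eef_pos: [631.4, -330.7, 41.6]
ee_rot: [0.001, 0.995, -0.104, 0.001]
force: [0.9, 0.8, 5.8]
grip_width: 0.461
grip_force: 40.6
```

Call:
move_arm:
  moves:
    - {"turn": [0,0,0],"translation": [0,0,-4],"hand": 0.38}
    - {"turn": [0,0,0],"translation": [0,0,-12],"hand": 0.38}
    - {"turn": [0,0,0],"translation": [0,0,-22],"hand": 0.38}
    - {"turn": [0,0,0],"translation": [0,0,-28],"hand": 0.38}
    - {"turn": [0,0,0],"translation": [0,0,-20],"hand": 0.38}
    - {"turn": [0,0,0],"translation": [0,0,0],"hand": 0.38}

```text
time_s: 25.78
eef_pos: [632.3, -331.5, 132.4]
ee_rot: [0.002, 0.995, -0.104, 0.004]
force: [-0.1, 0.4, 1.3]
grip_width: 0.459
grip_force: 40.4
```

```bash
python3 - <<'E'
from h import *
import cv2
from rig import capture,sense
delta(508.8,354.3,125,-12)
c=capture('side');im=c['image'];C=Cam(c);u,v=C.proj(np.array(sense()['eef_pos'])).astype(int)
cv2.imwrite('pics/g5.png',cv2.resize(im[v-45:v+45,u-50:u+50],None,fx=5,fy=5,interpolation=cv2.INTER_CUBIC))
E
```

```text
t 25.78 pos [ 632.3 -331.5  132.4] yaw -12.0 tilt [0.008 0.004] turn z 0.0 shift after turn [-263.4 -645.2    7.4] grip 0.459 40.4
```

View pics/g5.png

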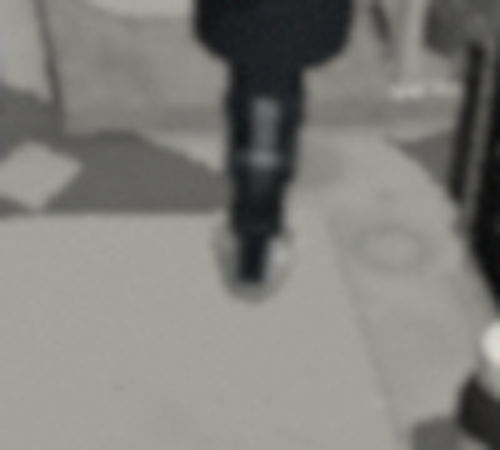

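Crucible held level by the rim (crop (255,255)). Carrying it to the block.

Call:
move_arm:
  moves:
    - {"turn": [0,0,0],"translation": [-7,-17,0],"hand": 0.38}
    - {"turn": [0,0,0],"translation": [-13.3,-32.7,0],"hand": 0.38}
    - {"turn": [0,0,0],"translation": [-13.3,-32.7,0],"hand": 0.38}
    - {"turn": [0,0,0],"translation": [-13.3,-32.7,0],"hand": 0.38}
    - {"turn": [0,0,0],"translation": [-13.3,-32.7,0],"hand": 0.38}
    - {"turn": [0,0,0],"translation": [-13.3,-32.7,0],"hand": 0.38}
    - {"turn": [0,0,0],"translation": [-13.3,-32.7,0],"hand": 0.38}
    - {"turn": [0,0,0],"translation": [-13.3,-32.7,0],"hand": 0.38}
    - {"turn": [0,0,0],"translation": [-13.3,-32.7,0],"hand": 0.38}
    - {"turn": [0,0,0],"translation": [-13.3,-32.7,0],"hand": 0.38}

```text
time_s: 26.67
eef_pos: [570.4, 2.1, 125.4]
ee_rot: [-0.0, 0.995, -0.105, -0.001]
force: [1.6, 0.4, 0.8]
grip_width: 0.462
grip_force: 40.4
```

Call:
move_arm:
  moves:
    - {"turn": [0,0,0],"translation": [-13.3,-32.7,0],"hand": 0.38}
    - {"turn": [0,0,0],"translation": [-13.3,-32.7,0],"hand": 0.38}
    - {"turn": [0,0,0],"translation": [-13.3,-32.7,0],"hand": 0.38}
    - {"turn": [0,0,0],"translation": [-13.3,-32.7,0],"hand": 0.38}
    - {"turn": [0,0,0],"translation": [-13.3,-32.7,0],"hand": 0.38}
    - {"turn": [0,0,0],"translation": [-13.3,-32.7,0],"hand": 0.38}
    - {"turn": [0,0,0],"translation": [-13.3,-32.7,0],"hand": 0.38}
    - {"turn": [0,0,0],"translation": [-13.3,-32.7,0],"hand": 0.38}
    - {"turn": [0,0,0],"translation": [-13.3,-32.7,0],"hand": 0.38}
    - {"turn": [0,0,0],"translation": [-11,-26,0],"hand": 0.38}

```text
time_s: 27.5
eef_pos: [508.9, 343.0, 125.3]
ee_rot: [0.0, 0.995, -0.104, -0.001]
force: [-0.5, -0.1, -0.4]
grip_width: 0.467
grip_force: 40.4
```

Call:
move_arm:
  moves:
    - {"turn": [0,0,0],"translation": [-5,-13,0],"hand": 0.38}
    - {"turn": [0,0,0],"translation": [0,0,0],"hand": 0.38}
    - {"turn": [0,0,0],"translation": [0,0,0],"hand": 0.38}

```text
time_s: 27.75
eef_pos: [507.8, 354.2, 125.4]
ee_rot: [0.001, 0.995, -0.104, -0.0]
force: [0.1, -0.2, -0.4]
grip_width: 0.455
grip_force: 40.4
```

```bash
python3 -c "
from h import *
delta(508.8,354.3,48.5,-12)"
```

```text
t 27.75 pos [507.8 354.2 125.4] yaw -11.9 tilt [-0.001  0.001] turn z 0.001 shift after turn [ 1.  -0.3 76.9] grip 0.455 40.4
```

Call:
move_arm:
  moves:
    - {"turn": [0,0,0],"translation": [0.7,0,15],"hand": 0.38}
    - {"turn": [0,0,0],"translation": [0,0,25],"hand": 0.38}
    - {"turn": [0,0,0],"translation": [0,0,20],"hand": 0.38}
    - {"turn": [0,0,0],"translation": [0,0,10],"hand": 0.38}
    - {"turn": [0,0,0],"translation": [0,0,3],"hand": 0.38}
    - {"turn": [0,0,0],"translation": [0,0,1],"hand": 0.38}
    - {"turn": [0,0,0],"translation": [0,0,0],"hand": 0.38}
    - {"turn": [0,0,0],"translation": [0,0,0],"hand": 0.38}

```text
time_s: 28.42
eef_pos: [509.4, 354.5, 53.3]
ee_rot: [-0.0, 0.995, -0.105, 0.001]
force: [-0.1, 0.4, -0.9]
grip_width: 0.459
grip_force: 40.4
```

Call:
move_arm:
  moves:
    - {"turn": [0,0,0],"translation": [0,0,1.8],"hand": 0.38}
    - {"turn": [0,0,0],"translation": [0,0,1.2],"hand": 0.38}
    - {"turn": [0,0,0],"translation": [0,0,0.8],"hand": 0.38}
    - {"turn": [0,0,0],"translation": [0,0,0],"hand": 0.38}
    - {"turn": [0,0,0],"translation": [0,0,0],"hand": 0.38}

```text
time_s: 28.83
eef_pos: [508.9, 354.5, 48.7]
ee_rot: [-0.0, 0.995, -0.104, 0.0]
force: [-0.2, -0.2, 2.6]
grip_width: 0.465
grip_force: 40.6
```

Call:
move_arm:
  moves:
    - {"turn": [0,0,0],"translation": [0,0,0.8],"hand": 0.38}
    - {"turn": [0,0,0],"translation": [0,0,0],"hand": 0.38}
    - {"turn": [0,0,0],"translation": [0,0,0],"hand": 0.38}

```text
time_s: 29.08
eef_pos: [509.1, 354.5, 48.5]
ee_rot: [-0.0, 0.995, -0.104, 0.001]
force: [-1.2, -1.7, 8.1]
grip_width: 0.457
grip_force: 41.2
```

Contact is at the expected height. I'll release, rise, and back off to the right of the holders for a last look.

Call:
move_arm:
  moves:
    - {"turn": [0,0,0],"translation": [0,0,-0.5],"hand": 0.38}
    - {"turn": [0,0,0],"translation": [0,0,0],"hand": 0.52}
    - {"turn": [0,0,0],"translation": [0,0,0],"hand": 0.65}
    - {"turn": [0,0,0],"translation": [0,0,0],"hand": 0.65}
    - {"turn": [0,0,0],"translation": [0,0,-6],"hand": 0.65}
    - {"turn": [0,0,0],"translation": [0,0,-20],"hand": 0.65}
    - {"turn": [0,0,0],"translation": [0,0,-32],"hand": 0.65}
    - {"turn": [0,0,0],"translation": [0,0,-35],"hand": 0.65}
    - {"turn": [0,0,0],"translation": [0,0,-25],"hand": 0.65}

```text
time_s: 29.83
eef_pos: [509.1, 354.7, 169.3]
ee_rot: [-0.001, 0.995, -0.104, 0.001]
force: [-0.0, 1.3, 1.0]
grip_width: 0.65
grip_force: 0.0
```

Call:
move_arm:
  moves:
    - {"turn": [0,0,0],"translation": [0,17,0],"hand": 0.65}
    - {"turn": [0,0,0],"translation": [0,34,0],"hand": 0.65}
    - {"turn": [0,0,0],"translation": [0,36,0],"hand": 0.65}
    - {"turn": [0,0,0],"translation": [0,36,0],"hand": 0.65}
    - {"turn": [0,0,0],"translation": [0,36,0],"hand": 0.65}
    - {"turn": [0,0,0],"translation": [0,36,0],"hand": 0.65}
    - {"turn": [0,0,0],"translation": [0,36,0],"hand": 0.65}
    - {"turn": [0,0,0],"translation": [0,36,0],"hand": 0.65}
    - {"turn": [0,0,0],"translation": [0,36,0],"hand": 0.65}
    - {"turn": [0,0,0],"translation": [0,36,0],"hand": 0.65}

```text
time_s: 30.67
eef_pos: [437.7, 21.4, 166.5]
ee_rot: [0.0, 0.995, -0.104, 0.0]
force: [0.9, 0.8, -0.0]
grip_width: 0.65
grip_force: 0.0
```

Call:
move_arm:
  moves:
    - {"turn": [0,0,0],"translation": [0,36,0],"hand": 0.65}
    - {"turn": [0,0,0],"translation": [0,36,0],"hand": 0.65}
    - {"turn": [0,0,0],"translation": [0,36,0],"hand": 0.65}
    - {"turn": [0,0,0],"translation": [0,36,0],"hand": 0.65}
    - {"turn": [0,0,0],"translation": [0,36,0],"hand": 0.65}
    - {"turn": [0,0,0],"translation": [0,36,0],"hand": 0.65}
    - {"turn": [0,0,0],"translation": [0,25,0],"hand": 0.65}
    - {"turn": [0,0,0],"translation": [0,12,0],"hand": 0.65}
    - {"turn": [0,0,0],"translation": [0,0,0],"hand": 0.65}
    - {"turn": [0,0,0],"translation": [0,0,0],"hand": 0.65}

```text
time_s: 31.5
eef_pos: [385.8, -224.1, 166.0]
ee_rot: [-0.0, 0.994, -0.105, -0.0]
force: [-0.3, 1.0, -0.7]
grip_width: 0.649
grip_force: 0.0
```

```bash
python3 - <<'E'
from h import *
import cv2
from rig import capture
c=capture('top')['image'][190:250,95:295];s=capture('side')['image'][140:225,210:330]
a=cv2.resize(c,None,fx=4,fy=4,interpolation=cv2.INTER_CUBIC);b=cv2.resize(s,None,fx=4,fy=4,interpolation=cv2.INTER_CUBIC)
o=np.zeros((580,800,3),np.uint8);o[:240]=a;o[240:580,:480]=b;cv2.imwrite('pics/fin.png',o)
E
```

```text
(no output)
```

View pics/fin.png

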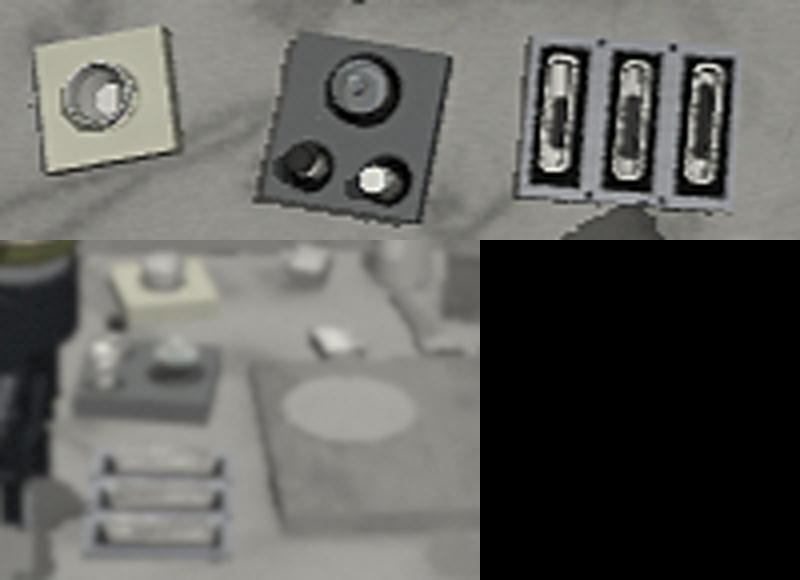

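Everything is in its holder: crucible in the block (97,98), bottle (362,90), vial (302,160), and three boats lying in their slots. Handing in.

```bash
python3 -c "
from rig import finish_job;print(finish_job())"
```

```text
the job is handed in; nothing more can be done
None
```

The job is handed in at about 31.6 s: both boats, the vial, the weighing bottle and the crucible were each in the right holder in the last pictures, everything let go, and the placed boat and vial left in their holders; no verdict was shown.

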